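# Clamp the putty tin in the jig by throwing the toggle lever

## Task

Without picking anything up, push the flat round tin along the plywood jig board with your fingertips until it rests snugly against both metal fences of the V. Then push the clamp's upright lever over, past its middle, so that it snaps forward and the clamp's rubber foot holds the tin down in the V. Leave the other things on the worktop where they stand.

Things in the scene. Friction and masses are not known exactly. Their poses are not given: they have to be found in the camera images.
- jig: plywood board 280 x 110 mm, top 10 mm above the worktop; fixed, but placed and turned anew each time. Origin on the worktop straight below the nest. x runs along the board from its open end (x = -150 mm) to the clamp end (+130); y across it
- nest (a point): point on the board's top (10 mm up) where the centre of the tin's underside is when it rests against both fences; axes as the jig's. The fences: two aluminium bars, smooth, 10 mm thick, 20 mm high, forming a 70 degree V open towards jig -x, spanning x = -4 to 36 mm and y = +-17 to +-49 mm; the tin touches them at x = 18, y = +-26 mm
- tin: flat round tin with a yellow-labelled lid, 63 mm across, 21 mm high, about 90 g, loose, lying on the board's open end 75 to 110 mm short of the nest. Origin: centre of its underside; z up
- clamp_pivot (a point): centre of the clamp's hinge pin, at jig x = 66 mm, y = 0, 50 mm above the worktop, in a steel bracket 29 mm wide behind the fences; the pin lies along jig y. Open, the 66 mm hold-down arm stands almost upright on it (up to 120 mm above the worktop), its foot 27 mm past the nest in x
- clamp_lever (a joint): toggle lever, rad: 0 open (leaning back 36 degrees from upright, away from the tin), 1.3 closed (leaning 39 degrees forward over the tin). Lever and hold-down arm are one piece, swinging in the jig's x-z plane. A spring drives it from the middle (0.65) to either end: past the middle it snaps over. About 6 N at its end starts it, less towards the middle
- lever_end (a point): free end of the lever's black round grip (20 mm thick, 60 mm long; a 10 mm steel rod below it), on the lever's axis, 100 mm from the hinge pin. Open it is at jig x = +124 mm, 131 mm above the worktop; passing the middle it rises to 150 mm; closed it is at jig x = +3 mm, 128 mm up. Fingers that push it should rise along with it
- clamp_foot: sprung rubber foot at the end of the hold-down arm, 18 mm across, presses with about 4 N when the clamp is closed on the tin. Origin: on the arm's axis, 22 mm behind the foot's face
- paint_jar: bystander: small paint jar, brown cap, 35 mm across, 41 mm high, beside the board. Origin: centre of its underside
- cup: bystander: small white measuring cup, 32 mm across, 32 mm high, on the board beside the clamp. Origin: centre of its underside
- cutter: bystander: side cutter with long handles, 50 x 139 x 15 mm, lying beside the board on the robot's side. Origin: centre of its underside; its length lies along its y
- spanner: bystander: small flat spanner, 18 x 88 x 8 mm, lying beside the board on the robot's side. Origin: centre of its underside; its length lies along its y
- white_jar: bystander: white paint jar, 39 mm across, 63 mm high, beside the clamp end of the board on the far side. Origin: centre of its underside
There are look-alikes about, which are no part of the job. Of the things like the tin, leave any that is orange or red; of the rest the smaller one is meant.

How it is judged:
On the way, in this order (a step that is already met when the one before it is completed fails the run):
1. the tin rests in the V, within 5 mm of the nest, with the lever still open (horizontal distance between tin and nest below 0.005 m and value of joint clamp_lever below 0.5 rad), for 0.2 s.
2. the lever has snapped over to its closed end (value of joint clamp_lever above 1.2 rad), for 0.2 s.
At the end, for the whole second after the job is handed in: the lever stands at its closed end (above 1.2 rad), the tin lies flat and at rest in the V within 5 mm of the nest, and the clamp's foot presses on it with more than 1 N (value of joint clamp_lever above 1.2 rad and horizontal distance between tin and nest below 0.005 m and angle between tin's own z axis and vertical below 0.08 rad and linear speed of tin below 0.02 m/s and contact force between clamp_foot and tin above 1 N); the robot touches nothing.
It fails at once if the tin is lifted more than 10 mm or tipped (z of tin in the frame of nest above 0.01 m or angle between tin's own z axis and vertical above 0.35 rad).
It fails at once if a bystander is moved more than 25 mm (distance of any of paint_jar, cup, cutter, spanner, white_jar from where it was at the start of the episode above 0.025 m).
It fails at once if a bystander is tipped over (angle between any of paint_jar, cup, white_jar's own z axis and vertical above 0.5 rad).
It also fails if it takes over 48 s, if anything falls off the work surface, if the arm or the gripper's body presses on something with over 40 N, if the wrist force passes 120 N, or if a joint passes its speed limit or range.

## Robot

A 6-joint arm with a two-finger parallel gripper is mounted at the origin on a cart in front of the work surface, level with it; the furniture and walls round the work are solid. World frame = base frame: x ahead of the robot, y to its left, z up, the work surface at z = 0. Lengths are in m, angles in rad, forces in N, time in s.
With the tool pointing down it reaches from about 0.25 to 0.8 m from the base axis. Payload 3.9 kg.
Tool frame: the origin (TCP) lies at the very end of the fingers, on their centre line; the grasp point (between the pads) lies 19 mm behind it; z points along the fingers, y is the line along which they close (so a half turn about z gives the same grasp; the last joint's range is limited). The gripper opens to 85 mm and grips with 20 to 120 N. Pads are 22 mm wide; open, the fingers measure 114 mm over their backs; the gripper's body (76 mm by 85 mm) begins 54 mm behind the grasp point. The pads swing forward as they close: fully open they stand 13 mm farther back than shut.
Start: joints at [1.168, 0.26, -0.138, 1.173, 0, 1.571], TCP at [0.206, 0.483, 0.231] pointing down, gripper open.
Joint ranges: [-2.78, 2.78], [-0.83, 1.72], [-1.28, 1.37], [-1.9, 2.12], [-1.57, 1.48], [-3.14, 3.14]. Speed limits (rad/s): [2.57, 2.57, 3.14, 3.14, 3.14, 3.14].

## Interface

Orientations are given as a unit quaternion [x, y, z, w].
In Python, from station import r, effector, solver, cams, order gives the robot as it stands. Calls block until the motion is done:
- r.reach(position, orientation): joint-space move of the TCP to a pose.
- r.move_straight(position, rotation=None, speed=0.15, f_stop=None): straight line of the TCP; rotation=None keeps the orientation; speed is the mean speed in m/s. With f_stop (N) it stops when the force on the tool has changed by that much, and returns True; else False.
- r.goto_joints(angles): joint-space move.
- effector.command_gripper(opening): finger opening in m; the grip force is fixed at half the most; returns when the fingers have stopped.
- r.pause(seconds).
- solver.inverse_kinematics(position, orientation): joint angles nearest the present ones, or None.
- cams.read_camera(name): name is "scene" or "top" or "wrist"; returns (picture, depth): 480x640x3 uint8, red, green, blue; 480x640 float32, m along the optical axis (not along the pixel's ray), 0 where there is no reading.
- cams.get_calibration(name): a dict with "vertical_fov" (degrees; the focal length in pixels is half the picture's height over the tangent of half this angle, whatever the lens; pixels are square), "cx", "cy" (the principal point, pixels), "rvec" (rotation vector, rad) and "tvec" (3), from world to camera coordinates, as OpenCV has them; the wrist camera has in their place "tool_from_camera" (4x4, takes a point from camera to tool coordinates, whose origin is the TCP and whose axes are the flange's). Camera axes: x right, y down, z forward; pixel columns grow to the right and rows downward; lengths in m; the calibration is good to about 2 mm. A picture is of the moment at which its call begins: read the wrist's pose just before it. get_calibration takes no time and is no camera call.
A pose or a line that the arm cannot do raises r.IKError and nothing moves.
- order.close_job(): hands the job in; it is judged then, once.
Readings, each from a call of its own:
- r.read_time_s(): time.
- r.read_qpos(): joint angles.
- r.read_dq(): joint speeds.
- r.read_joint_torque(): joint torques, N m.
- r.read_ee_pos(): TCP position.
- r.read_orientation(): TCP orientation.
- r.read_contact_force(): force on the tool from outside, world axes, zero at the start.
- r.read_ft_torque(): the same for the moment, N m.
- r.read_gripper_width(): finger opening in m.
- r.read_grip_force(): force on a finger pad.
Only numpy, scipy, OpenCV 4.12 (cv2) and the standard library are available. Lean on these libraries where they do the work, as an engineer would, in place of code of your own. Each camera call takes 0.05 s, during which the arm holds its last target. There are 200 camera calls.

## Working session

There is one attempt and no reset: what is moved stays moved. The work goes in short steps, each a Python script; the robot and the scene stay as the last script left them, time stands still between calls to the robot, and variables do not carry over. Pictures are saved under pics/ and viewed, at most 10 in all, crops included, and the job is handed in when it is done.

```bash
ls; mkdir -p pics; python3 - <<'E'
from station import r,effector,solver,cams,order
import cv2,numpy as np
for n in ("scene","top"):
    p,d=cams.read_camera(n); cv2.imwrite(f"pics/{n}0.png",p[:,:,::-1]); np.save(f"pics/{n}0d.npy",d); np.save(f"pics/{n}0.npy",p)
    print(n,cams.get_calibration(n),(d>0).mean())
print(cams.get_calibration("wrist"),r.read_orientation(),r.read_time_s())
E
```

```text
pics
scene {'vertical_fov': 52.95877275359646, 'cx': 321.97457300284645, 'cy': 243.8436579774319, 'rvec': array([ 0.95292996, -2.19353869,  1.30502231]), 'tvec': array([0.49724126, 0.18181766, 0.78474658])} 0.9455891927083333
top {'vertical_fov': 49.924505876395266, 'cx': 329.2501309593868, 'cy': 241.92358153351313, 'rvec': array([ 2.14223182, -2.1771927 ,  0.09500934]), 'tvec': array([0.2536079 , 0.47558381, 0.88502383])} 0.99603515625
{'vertical_fov': 59.190559496893826, 'cx': 317.6351086838258, 'cy': 229.97253379240777, 'tool_from_camera': array([[-6.12285833e-04, -9.59680409e-01, -2.81092755e-01,
         7.16364137e-02],
       [ 9.99999811e-01, -6.03480829e-04, -1.17886312e-04,
        -1.40842834e-04],
       [-5.65009047e-05, -2.81092774e-01,  9.59680598e-01,
        -1.42147076e-01],
       [ 0.00000000e+00,  0.00000000e+00,  0.00000000e+00,
         1.00000000e+00]])} [ 2.00021882e-01  9.79791013e-01 -8.84668644e-04 -1.86457318e-04] 0.1
```

View pics/top0.png

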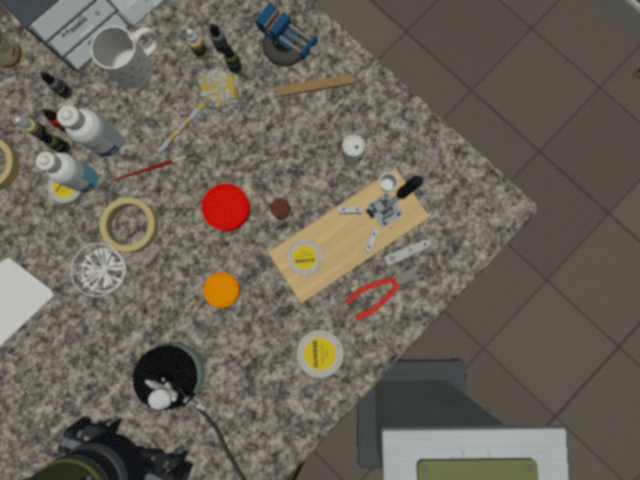

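View pics/scene0.png

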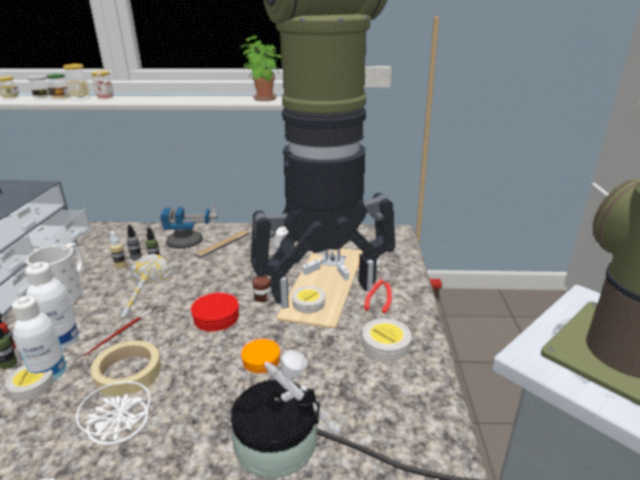

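The top view shows the board from (270,255) to (428,215). The tin is at (305,258), the clamp at (385,210), the black grip at (410,187) and the cup at (388,183). The white jar is at (353,147), the brown jar at (279,208), the spanner at (408,252) and the cutter at (375,295). The scene view is partly blocked by the arm.

```bash
cat > h.py <<'E'
import numpy as np,cv2
from scipy.spatial.transform import Rotation as R
def K(c):
    f=240/np.tan(np.radians(c["vertical_fov"]/2)); return np.array([[f,0,c["cx"]],[0,f,c["cy"]],[0,0,1]])
def cast(c,uv,z,pose=None):
    uv=np.atleast_2d(np.float64(uv)); ray=np.c_[uv,np.ones(len(uv))]@np.linalg.inv(K(c)).T
    if pose is None:
        Rm=cv2.Rodrigues(c["rvec"])[0]; o=-Rm.T@c["tvec"]; d=ray@Rm
    else:
        T=np.eye(4);T[:3,:3]=R.from_quat(pose[1]).as_matrix();T[:3,3]=pose[0];T=T@c["tool_from_camera"]
        o=T[:3,3]; d=ray@T[:3,:3].T
    return o+d*((z-o[2])/d[:,2])[:,None]
E
python3 - <<'E'
from station import cams
from h import *
c=cams.get_calibration("top"); p=np.load("pics/top0.npy"); hsv=cv2.cvtColor(p,cv2.COLOR_RGB2HSV)
roi=np.zeros(p.shape[:2],np.uint8); cv2.fillConvexPoly(roi,np.array([[258,250],[400,160],[445,215],[300,312]]),255)
print(hsv[285,300],hsv[258,305],hsv[225,340])
m=cv2.inRange(hsv,(10,60,110),(22,190,255))&roi
m=cv2.morphologyEx(m,cv2.MORPH_OPEN,np.ones((3,3)))
pts=cv2.findNonZero(m)[:,0]
rect=cv2.minAreaRect(pts); b=cv2.boxPoints(rect); print(b); w=cast(c,b,.01); print(w.round(4)); print([np.linalg.norm(w[i]-w[i-1]).round(4) for i in range(4)])
print("center px",cast(c,[rect[0]],.01))
y=cv2.inRange(hsv,(23,130,130),(35,255,255))&roi
print("tin label",cast(c,[cv2.findNonZero(y)[:,0].mean(0)],.031))
vis=p.copy(); vis[m>0]=(255,0,255); cv2.drawContours(vis,[b.astype(int)],0,(0,255,0),1)
cv2.imwrite("pics/v1.png",cv2.resize(vis[130:330,250:450,::-1],(600,600)))
for n,uv,z in [("cup",(388,183),.042),("jar",(279,208),.041),("white",(353,147),.063),("spA",(388,259),.005),("spB",(428,243),.005),("cut",(350,301),.01),("cut2",(412,272),.01),("bigtin",(320,354),.03),("base?",(480,460),0),("grip",(410,187),.13),("edge",(535,210),0)]: print(n,cast(c,[uv],z).round(3))
E
```

```text
[ 20  96 178] [ 26 199 173] [ 20  91 187]
[[265.3068  252.15608]
 [395.468   164.92043]
 [430.42422 217.07738]
 [300.26303 304.31305]]
[[0.4648 0.3617 0.01  ]
 [0.6208 0.123  0.01  ]
 [0.5234 0.0628 0.01  ]
 [0.3706 0.2995 0.01  ]]
[np.float64(0.113), np.float64(0.2851), np.float64(0.1145), np.float64(0.2818)]
center px [[0.49409924 0.21236352 0.01      ]]
tin label [[0.45387662 0.29003538 0.031     ]]
cup [[0.58  0.141 0.042]]
jar [[0.54  0.333 0.041]]
white [[0.64  0.202 0.063]]
spA [[0.449 0.141 0.005]]
spB [[0.477 0.068 0.005]]
cut [[0.375 0.211 0.01 ]]
cut2 [[0.425 0.099 0.01 ]]
bigtin [[0.285 0.265 0.03 ]]
base? [[ 0.097 -0.01   0.   ]]
grip [[0.554 0.115 0.13 ]]
edge [[ 0.535 -0.129  0.   ]]
```

View pics/v1.png

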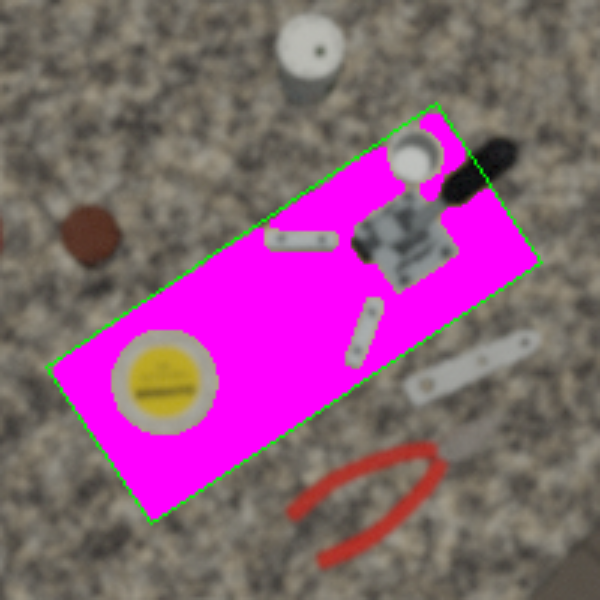

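```bash
cat >> h.py <<'E'
J0=np.array([.5003,.2034]); YAW=np.arctan2(-.2377,.1544)
def jw(x,y,z,J0=J0,yaw=YAW):
    c,s=np.cos(yaw),np.sin(yaw); return np.array([J0[0]+c*x-s*y,J0[1]+s*x+c*y,z])
def wj(p,J0=J0,yaw=YAW):
    c,s=np.cos(yaw),np.sin(yaw); d=np.atleast_2d(p)[:,:2]-J0; return np.c_[d@[c,s],d@[-s,c]]
def q(yaw=YAW):
    j=np.array([np.cos(yaw),np.sin(yaw),0]); z=np.array([0,0,-1.]); return R.from_matrix(np.c_[-j,np.cross(z,-j),z]).as_quat()
E
python3 - <<'E'
from station import r,effector,solver,cams
from h import *
for P in [(-.11,0,.22),(-.16,.008,.014),(-.035,0,.014),(.175,0,.1),(.06,0,.125)]: print(P,solver.inverse_kinematics(jw(*P),q()))
r.reach(jw(-.11,0,.22),q()); r.pause(.3)
pose=(r.read_ee_pos(),r.read_orientation()); p,d=cams.read_camera("wrist")
np.save("pics/w1.npy",p); np.savez("pics/w1p.npz",a=pose[0],b=pose[1]); cv2.imwrite("pics/w1.png",p[:,:,::-1]); print(pose,r.read_time_s())
E
```

```text
(-0.11, 0, 0.22) [ 0.59123532  0.27427788 -0.14807221  1.14844623  0.          1.58596702]
(-0.16, 0.008, 0.014) [ 0.68347149  0.47144723 -0.44132286  0.65802623  0.          1.6782032 ]
(-0.035, 0, 0.014) [ 0.45048626  0.46223066 -0.45886054  0.64970513  0.          1.44521796]
(0.175, 0, 0.1) [ 0.0948125   0.46405744 -0.18256232  0.92417657  0.          1.0895442 ]
(0.06, 0, 0.125) [ 0.27969059  0.37500299 -0.25879397  0.93699937  0.          1.27442229]
(array([0.43984458, 0.29644951, 0.2200623 ]), array([ 4.76310875e-01,  8.79276945e-01,  6.71324752e-05, -9.53323058e-06])) 1.6
```

View pics/w1.png

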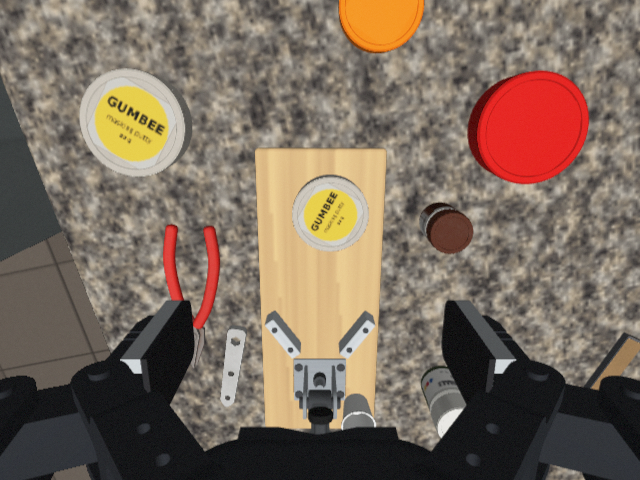

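The wrist view shows the tin at (330,213) on the board (edges at columns 256–386). The fences are at (283,335) and (357,335), with the clamp bracket at (320,380).

```bash
python3 - <<'E'
from station import cams
from h import *
c=cams.get_calibration("wrist"); p=np.load("pics/w1.npy"); z=np.load("pics/w1p.npz"); pose=(z["a"],z["b"])
hsv=cv2.cvtColor(p,cv2.COLOR_RGB2HSV); print(hsv[280,300])
m=cv2.inRange(hsv,(10,50,140),(22,190,255)); m[:,:245]=0; m[:,400:]=0; m[400:]=0
m=cv2.morphologyEx(m,cv2.MORPH_OPEN,np.ones((3,3)))
L=[];Rr=[]
for v in range(165,320,3):
    u=np.flatnonzero(m[v]); L.append((u[0]-.5,v)); Rr.append((u[-1]+.5,v))
top=[(u,np.flatnonzero(m[:,u])[0]-.5) for u in range(262,380,3)]
def fit(px):
    w=cast(c,px,.01,pose)[:,:2].astype(np.float32); f=cv2.fitLine(w,cv2.DIST_HUBER,0,.01,.01).ravel(); return f
a,b,t=fit(L),fit(Rr),fit(top)
def yaw(f):
    v=f[:2]*(1 if f[1]<0 else -1); return np.arctan2(v[1],v[0])
ya,yb=yaw(a),yaw(b); print("yaws",ya,yb,YAW, np.arctan2(t[1],t[0])-np.pi/2)
Y=(ya+yb)/2; n=np.array([-np.sin(Y),np.cos(Y)]); j=np.array([np.cos(Y),np.sin(Y)])
print("width",(a[2:]-b[2:])@n, "mid y",((a[2:]+b[2:])/2-J0)@n,"end x",(t[2:]-J0)@j)
# tin: label + lid
y=cv2.inRange(hsv,(23,130,130),(35,255,255)); y[:,:280]=0;y[:,380:]=0
k=cv2.convexHull(cv2.findNonZero(y)); M=cv2.moments(k); print("tin",wj(cast(c,[(M["m10"]/M["m00"],M["m01"]/M["m00"])],.031,pose)))
# fences
g=cv2.inRange(hsv,(0,0,130),(180,45,255)); g[:305]=0; g[360:]=0; g[:,:262]=0; g[:,380:]=0
for cnt in cv2.findContours(g,0,2)[0]:
    if cv2.contourArea(cnt)>150:
        bx=cv2.boxPoints(cv2.minAreaRect(cnt)); print("fence",cv2.contourArea(cnt),bx.round(0).tolist(),(wj(cast(c,bx,.03,pose))*1e3).round(1).tolist())
E
```

```text
[ 19  99 223]
yaws -0.9952653 -0.99789137 -0.9947317019459585 -1.0033675
width -0.10935491 mid y 0.0017425655992253444 end x -0.15028097960417366
tin [[-0.09842951  0.00985394]]
fence 422.5 [[339.0, 353.0], [367.0, 318.0], [375.0, 325.0], [347.0, 360.0]] [[29.5, 18.8], [-5.1, 43.1], [1.4, 50.4], [36.3, 26.2]]
fence 429.0 [[264.0, 324.0], [272.0, 317.0], [300.0, 353.0], [292.0, 359.0]] [[0.9, -47.5], [-5.7, -39.9], [29.1, -15.8], [36.1, -23.5]]
```

```bash
python3 - <<'E'
s=open("h.py").read()
s=s.replace("J0=np.array([.5003,.2034]); YAW=np.arctan2(-.2377,.1544)","YAW=-.997; J0=np.array([.5003,.2034])+.0015*np.array([.839,.545])")
open("h.py","w").write(s)
E
python3 - <<'E'
from station import r,effector,solver,cams
from h import *
effector.command_gripper(.040)
r.reach(jw(-.178,.0083,.08),q()); r.move_straight(jw(-.178,.0083,.014),speed=.1)
print(wj(r.read_ee_pos()),r.read_contact_force())
print(r.move_straight(jw(-.09,.003,.014),speed=.08,f_stop=8),wj(r.read_ee_pos()),r.read_contact_force())
print(r.move_straight(jw(-.028,0,.014),speed=.04,f_stop=6),wj(r.read_ee_pos()),r.read_contact_force(),r.read_time_s())
pose=(r.read_ee_pos(),r.read_orientation()); p,d=cams.read_camera("wrist")
np.save("pics/w2.npy",p); np.savez("pics/w2p.npz",a=pose[0],b=pose[1]); cv2.imwrite("pics/w2.png",p[:,:,::-1])
E
```

```text
[[-0.17791813  0.00911813]] [ 0.07497865 -0.49128486 -0.39466962]
False [[-0.09024733  0.00300052]] [0.2726079  0.52966632 0.42620076]
True [[-0.03394753  0.00041428]] [0.02004946 1.82669776 2.17209316] 6.1333
```

View pics/w2.png

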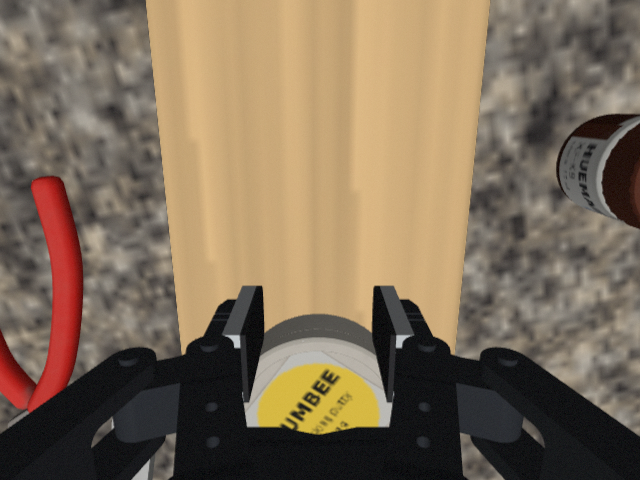

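The tin is cradled between the fingertips, and the push stopped on the fences where I expected. Next I'll back off and check.

```bash
python3 - <<'E'
from station import r,effector,solver,cams
from h import *
r.move_straight(jw(-.075,0,.014),speed=.1); r.move_straight(jw(-.1,0,.2),speed=.2); r.pause(.2)
pose=(r.read_ee_pos(),r.read_orientation()); p,d=cams.read_camera("wrist"); c=cams.get_calibration("wrist")
cv2.imwrite("pics/w3.png",p[:,:,::-1]); np.save("pics/w3.npy",p)
hsv=cv2.cvtColor(p,cv2.COLOR_RGB2HSV)
y=cv2.inRange(hsv,(23,130,130),(35,255,255)); y[:,:240]=0;y[:,420:]=0; y[:200]=0
k=cv2.convexHull(cv2.findNonZero(y)); M=cv2.moments(k); print("tin",wj(cast(c,[(M["m10"]/M["m00"],M["m01"]/M["m00"])],.031,pose)),cv2.minAreaRect(k),r.read_time_s())
E
```

```text
tin [[-0.00037274  0.0002207 ]] ((320.0000305175781, 325.0000305175781), (48.08325958251953, 48.08325958251953), 45.0) 8.0833
```

View pics/w3.png

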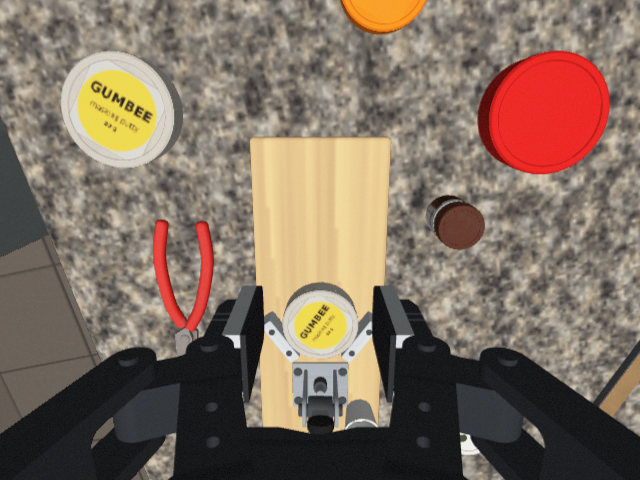

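The tin at (320,325) touches both fences, and its measured offset from the nest is about 0.4 mm. Next is the lever.

```bash
python3 - <<'E'
from station import r,effector,solver,cams
from h import *
r.move_straight(jw(-.1,0,.26),speed=.2); effector.command_gripper(0)
r.reach(jw(.05,0,.26),q()); r.reach(jw(.185,0,.26),q()); r.move_straight(jw(.185,0,.105),speed=.12)
print(wj(r.read_ee_pos()),r.read_time_s(),r.read_contact_force())
for th in (36,27,18,9,0,-6,-12):
    t=np.radians(th); x=.066+.1*np.sin(t)+.01*np.cos(t)+.011; z=.05+.1*np.cos(t)-.01*np.sin(t)-.022
    s=r.move_straight(jw(x,0,z),speed=.06,f_stop=25); print(th,s,(x,z),wj(r.read_ee_pos()),r.read_contact_force().round(1),r.read_time_s())
    if s: break
E
```

```text
[[0.18531155 0.00062339]] 11.6917 [-0.43814764 -0.21510551 -0.80925636]
36 False (np.float64(0.1438686951729968), np.float64(0.10302384691457003)) [[0.14397809 0.000178  ]] [ 0.5 -0.5 -1.1] 12.525
27 False (np.float64(0.13130911521583835), np.float64(0.11256074742144134)) [[0.13396808 0.00055478]] [ 2.2 -6.1  1.6] 12.9417
18 False (np.float64(0.11741226460044628), np.float64(0.1200154816857659)) [[0.12017207 0.00086762]] [ 2.5 -6.6  5. ] 13.3583
9 False (np.float64(0.10252032990997446), np.float64(0.1252044894091115)) [[0.10308005 0.00075677]] [ 1.6 -1.1  2.4] 13.775
0 False (np.float64(0.087), np.float64(0.12800000000000003)) [[ 0.0857937  -0.00081176]] [ 0.  -0.   0.7] 14.1917
-6 False (np.float64(0.07649237262691738), np.float64(0.12849747416950386)) [[ 0.07592597 -0.00019515]] [-1.  -0.1 -0. ] 14.5167
-12 False (np.float64(0.06599030692556213), np.float64(0.12789387698155816)) [[ 6.55912184e-02 -6.78749297e-05]] [0.2 0.1 0. ] 14.8417
```

The lever appears to have snapped over. I'll retreat clear and check.

```bash
python3 - <<'E'
from station import r,effector,solver,cams
from h import *
r.move_straight(jw(.12,0,.14),speed=.15); r.move_straight(jw(.12,0,.26),speed=.2); r.reach(jw(-.12,0,.3),q()); r.pause(.3)
pose=(r.read_ee_pos(),r.read_orientation()); p,d=cams.read_camera("wrist")
s,_=cams.read_camera("top"); print(r.read_time_s(),r.read_contact_force())
cv2.imwrite("pics/w4.png",np.hstack([p[150:,160:480,::-1],s[110:330,200:500,::-1].repeat(1,0)[:330].copy() if 0 else cv2.resize(s[110:330,220:440,::-1],(330,330))]))
E
```

```text
17.4667 [-0.47538423 -0.6870456  -0.06440911]
```

View pics/w4.png

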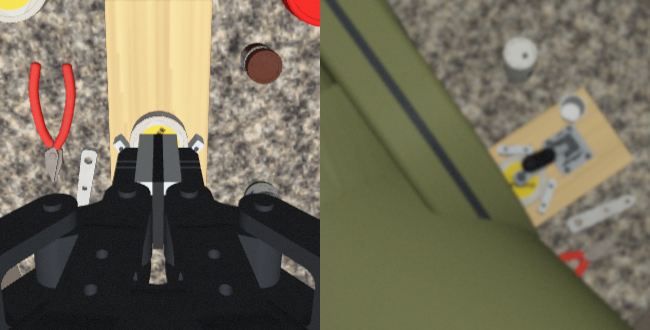

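The top crop at (540,160) shows the lever leaning forward over the tin. The tin is in the V, the bystanders look undisturbed, and the arm is clear.

```bash
python3 -c "
from station import order
print(order.close_job())"
```

```text
the job is handed in; nothing more can be done
None
```

I pushed the tin snugly into the V (about 0.4 mm from the nest before clamping), snapped the clamp lever forward over it, and handed the job in; the foot's force on the tin was not measured, and the verdict was not shown.

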